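Seat a valve housing and set its cap a quarter turn off bottom

TASK

Set the valve housing gently down into the fixture's pocket, flat and square with its port stub in the slot - lowered in, not dropped. Then screw the knurled cap on top of it down (clockwise) until it bottoms out, back it off a quarter turn and finish while still holding the cap between the fingers there, so that its setting can be locked. Leave the other things on the bench where they are.

Things in the scene. Friction and masses are not known exactly. Their poses are not given: they have to be found in the camera images.
- housing: Loose valve housing, about 0.45 kg: aluminium block 66 (its x) x 46 (its y) x 32 mm high, origin at the centre of its underside, z up. A brass port stub, 16 mm diameter, sticks out 24 mm at its +x end, axis 14 mm up, pointing roughly away from the robot. The knurled cap sits on top, already caught on its thread: 59 mm high over all with the cap bottomed, up to 63 mm as found.
- cap: Knurled steel cap on top of the housing: cylinder 42 mm diameter, 24 mm high, origin at the centre of its underside, on the housing's vertical axis. A dark radial line on its top marks its own +x. Bottomed, its underside is 35 mm above the housing's underside, 3 mm above the block's top; keep the fingertips above the block's top when gripping the cap.
- cap_top (a point): Centre of the cap's top face, 24 mm above the cap's origin.
- thread (a joint): Cap's angle on its thread, rad: 0 = bottomed (hard stop), growing as it is unscrewed, anticlockwise seen from above; clockwise screws it on. It rises 1.27 mm per rad (8 mm a turn). Found 1.7 to 2.7 rad from the bottom; cannot come off (stop at 4.2). Dry friction 0.06 N m: it stays where it is left.
- fixture: Nest fixture fixed to the bench, to the robot's left or right, the housing on the other side: dark steel plate 160 (its x) x 124 x 8 mm, low aluminium walls about 10 mm thick round a pocket. Origin at the centre of its underside, on the bench.
- pocket (a point): Centre of the pocket's floor, 8 mm above the bench, axes as the fixture's. Pocket 69 (x) by 49 mm (y), 12 mm deep; its walls are upright for the lower 5 mm, then lean outward by 4 mm. The +x wall has a slot 26 mm wide for the port stub. Seated, the housing has its origin here, its x along the pocket's x, and 20 mm of the block stands above the walls.
- driver: screwdriver 170 mm long with a black handle, lying near the middle of the bench; origin on the bench under it, handle toward its own -x. Bystander.
- plug: stepped steel plug, 34 mm diameter, 26 mm high, standing; origin at the centre of its underside. Bystander.
- tape: roll of brown tape lying flat, 90 mm outer diameter, 25 mm high; origin at the centre of its underside. Bystander.
- grease: white jar with a black lid, 56 mm diameter, 60 mm high; origin at the centre of its underside. Bystander.
- gauge: dark steel gauge bar 75 x 30 x 12 mm lying flat; origin at the centre of its underside. Bystander.
- sleeve: brass sleeve 32 mm diameter, 50 mm high, standing; origin at the centre of its underside. Bystander.

How it is judged:
By the outcome, as a careful person would: the job done as asked, in the order asked, and still so for the second after the job is handed in, while the arm keeps its last pose, push and grip.
It also fails if it takes over 67 s, if anything falls off the work surface, if the arm or the gripper's body presses on something with over 40 N, if the wrist force passes 120 N, or if a joint passes its speed limit or range.

ROBOT

A 6-joint arm with a two-finger parallel gripper is mounted at the origin on the work surface. World frame = base frame: x ahead of the robot, y to its left, z up, the work surface at z = 0. Lengths are in m, angles in degrees, forces in N, time in s.
With the tool pointing down it reaches from about 0.375 to 0.9 m from the base axis. Payload 3.1 kg.
Tool frame: the origin (TCP) lies between the finger pads, 19 mm behind the fingertips; this is the grasp point; z points along the fingers, y is the line along which they close (so a half turn about z gives the same grasp; the last joint's range is limited). The gripper opens to 87 mm and grips with 3 to 60 N. Pads are 19 mm wide; open, the fingers measure 117 mm over their backs; the gripper's body (75 mm by 190 mm) begins 51 mm behind the grasp point.
Start: joints at [57.955, 30.224, 82.088, -0, 67.689, -10.227], TCP at [0.232, 0.58, 0.241] pointing down, gripper open.
Joint ranges: [-176.69, 176.69], [-43.24, 126.21], [12.49, 139.97], [-82, 262], [0, 151.66], [-163.58, 163.58]. Speed limits (degrees/s): [159.86, 159.86, 180, 180, 180, 180].

INTERFACE

Orientations are given as a 3x3 rotation matrix whose columns are the frame's x, y, z axes.
In Python, from rig import bot gives the robot as it stands.
- The arm moves only by the shell command python3 steer.py 'ROWS'. ROWS is a JSON object whose key "offsets" holds a list of rows, 1 to 20 of them, each of 7 numbers: dx, dy, dz in fractions of the full range, 1 being 0.8 m, then a rotation vector rx, ry, rz in shares of pi/2 rad (1.0 is pi/2 rad), then the opening from 0.0 (shut) to 1.0 (fully open); each row is the pose to reach, as a shift and turn from the pose commanded when the command began, along the tool's axes at that moment; what a row does not reach only later rows make up. A row lasts 1/10 s, in which the tool goes at most 0.05 m and 8.59 degrees, less where a joint would pass 70% of its speed; a pose out of reach is approached as far as the arm can. The fingers move at their own pace and stop on an object; the grip force is fixed at half the most. Time passes only in rows, so rows that do not move let the fingers close. It prints the time, the measured TCP pose, the force, the opening and the grip force at its end. No shift or turn number may pass 1 either way. Input that does not fit is refused with a message, and nothing moves.
- bot.read_state(): the state, without advancing time (a new reading comes with each control period).
- bot.capture(name): name is "scene" or "top"; returns a dict with "color" (420x560x3 uint8, red, green, blue), "K" (3x3 intrinsics, pixels), "D" ([k1, k2, p1, p2, k3] as OpenCV has them; the pictures are not rectified), "view" (4x4, takes a point from world to camera coordinates). Camera axes: x right, y up, looking along -z (the intrinsics and any distortion apply to the point x, -y, -z); pixel columns grow to the right and rows downward; lengths in m; the calibration is good to about 2 mm. A picture is of the moment at which its call begins. There is no depth.
- bot.hand_in(): hands the job in; it is judged then, once.
The state is a dict: "time_s": time; "joint_positions": joint angles; "qvel": joint speeds; "tau": joint torques, N m; "position": TCP position; "tcp_rot": TCP orientation; "force": force on the tool from outside, world axes, zero at the start; "moment": the same for the moment, N m; "opening": opening from 0.0 (shut) to 1.0 (fully open); "grasp_force": force on a finger pad.
Only numpy, scipy, OpenCV 4.12 (cv2) and the standard library are available. Lean on these libraries where they do the work, as an engineer would, in place of code of your own. Each camera call takes 0.05 s, during which the arm holds its last target. There are 200 camera calls.

## Working session

There is one attempt and no reset: what is moved stays moved. The work goes in short steps, Python scripts to look and compute and a shell command to move; the robot and the scene stay as the last step left them, time stands still between calls to the robot, and variables do not carry over. Pictures are saved under pics/ and viewed, at most 10 in all, crops included, and the job is handed in when it is done.

```bash
ls; mkdir -p pics; cat > h.py <<'E'
import numpy as np, cv2
from rig import bot
def snap(n,f):
    c=bot.capture(n); np.savez('pics/'+f+'.npz',**{k:np.array(v) for k,v in c.items()})
    cv2.imwrite('pics/'+f+'.png',c['color'][:,:,::-1]); return c
def load(f): return dict(np.load('pics/'+f+'.npz'))
def ray(c,uv,z):
    uv=np.array(uv,float).reshape(-1,1,2)
    n=cv2.undistortPoints(uv,c['K'],c['D']).reshape(-1,2)
    V=c['view'];R=V[:3,:3];o=-R.T@V[:3,3]
    d=np.c_[n[:,0],-n[:,1],-np.ones(len(n))]@R
    return o+d*((z-o[2])/d[:,2])[:,None]
def proj(c,P):
    P=np.atleast_2d(P)@c['view'][:3,:3].T+c['view'][:3,3]
    P=P*[1,-1,-1]
    return cv2.projectPoints(P,np.zeros(3),np.zeros(3),c['K'],c['D'])[0].reshape(-1,2)
E
python3 - <<'E'
from h import *
for n in('scene','top'):
    c=snap(n,n+'0'); im=cv2.resize(c['color'][:,:,::-1],(800,600),interpolation=3); cv2.imwrite(f'pics/{n}0b.png',im)
    V=c['view'];print(n,-V[:3,:3].T@V[:3,3],c['K'][0,0])
print(bot.read_state())
E
```

```text
pics
rig.py
steer.py
scene [0.9190123  0.47248223 0.81694758] 388.77365178776597
top [ 0.47466065 -0.01751179  1.08823795] 407.99135347200973
{'time_s': 0.1, 'joint_positions': array([ 5.79562127e+01,  3.02736638e+01,  8.21510633e+01, -8.07384455e-05,
        6.76902823e+01, -1.02286672e+01]), 'qvel': array([ 0.04068858, -0.10017629, -0.13009208, -0.01186485, -0.01961919,
        0.06704669]), 'tau': array([ 3.01586169e-04, -4.40986347e+01, -1.77150518e+01,  6.34845207e-02,
        5.33581933e-02, -2.93758865e-05]), 'position': array([0.2318966 , 0.57969117, 0.240358  ]), 'tcp_rot': array([[-9.28387802e-01,  3.71611297e-01, -1.06389765e-03],
       [ 3.71612651e-01,  9.28386310e-01, -1.70215742e-03],
       [ 3.55167083e-04, -1.97562001e-03, -9.99997985e-01]]), 'force': array([-1.09826495, -0.09453445,  0.02058359]), 'moment': array([ 0.03160154,  0.00115377, -0.04282478]), 'grasp_force': 0.0, 'opening': 1.0018969041191343}
```

View pics/top0b.png

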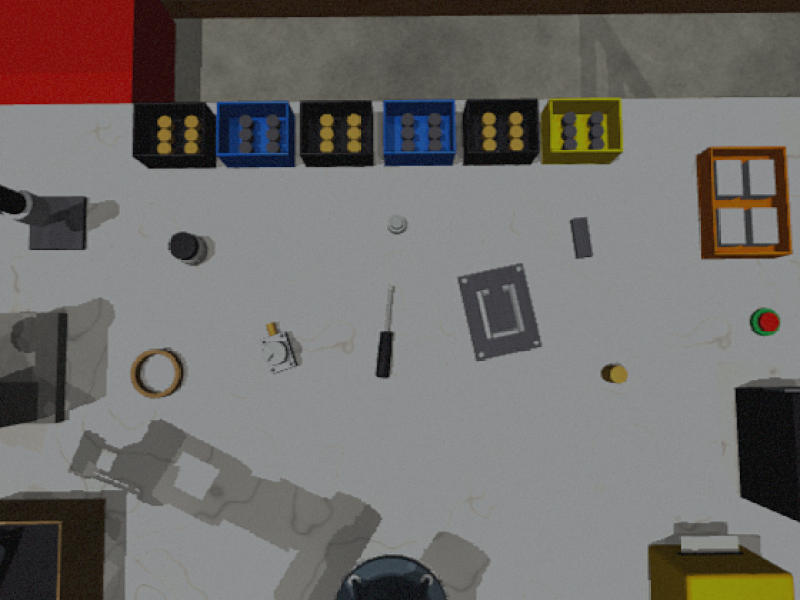

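View pics/scene0b.png

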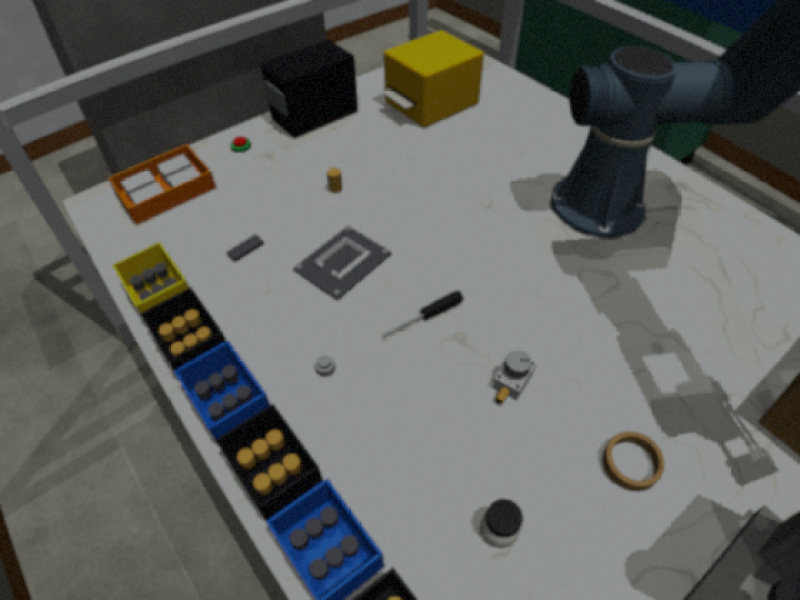

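The top view shows the housing at about (277,350), with its port pointing up and slightly left, and the fixture at (500,312) with its slot toward the far side. The driver, tape, jar, plug, gauge and sleeve are all clear of both. Next I'll enlarge the housing and fixture.

```bash
python3 - <<'E'
from h import *
def crop(f,x,y,w,h,s): 
    im=cv2.imread(f'pics/{f}.png')[y:y+h,x:x+w]; return cv2.resize(im,None,fx=s,fy=s,interpolation=cv2.INTER_CUBIC)
a=crop('top0',170,215,50,60,8); b=crop('top0',315,180,70,75,5.715)
b=cv2.resize(b,(400,429)); H=480
p=np.zeros((480,800,3),np.uint8); p[:,:400]=a; p[:429,400:]=b
cv2.imwrite('pics/c1.png',p)
a=crop('scene0',335,235,50,55,8);b=crop('scene0',200,152,80,60,5)
p=np.zeros((440,800,3),np.uint8); p[:,:400]=a; p[:300,400:]=b
cv2.imwrite('pics/c2.png',p)
E
```

```text
(no output)
```

View pics/c1.png

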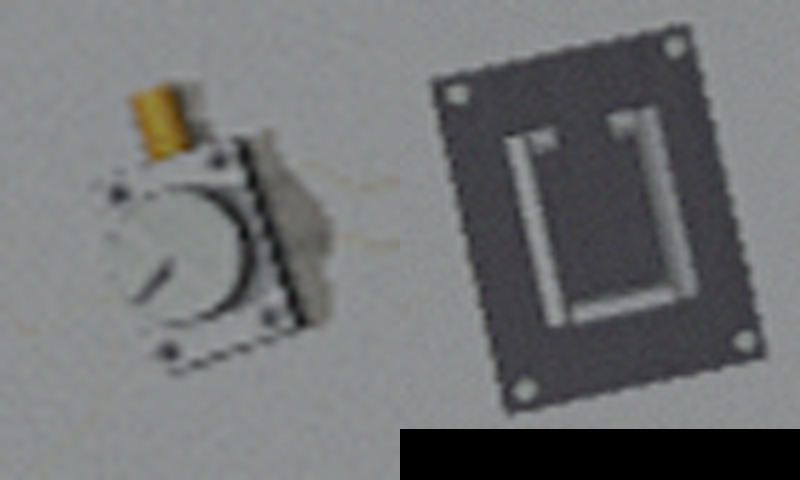

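View pics/c2.png

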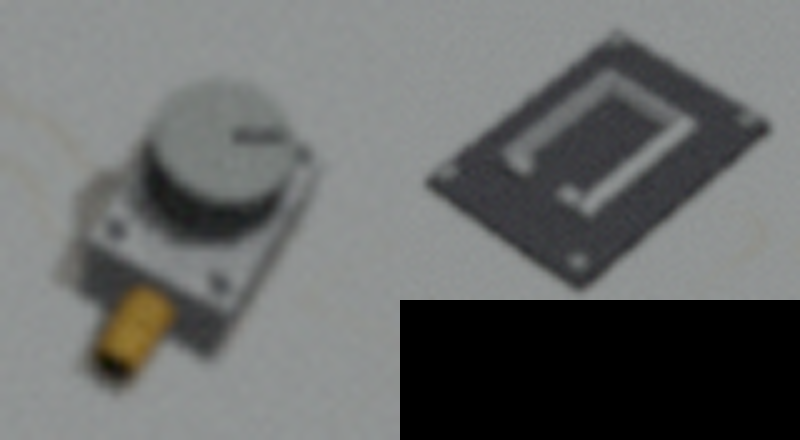

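In the crops, the housing's four screw holes are at (119,194), (219,161), (268,318) and (168,352), and the plate corners are at (431,80), (690,26), (767,355) and (508,412). The cap's mark points back and to the left. I'll fit both poses in each camera.

```bash
python3 - <<'E'
from h import *
from scipy.optimize import least_squares
T,S=load('top0'),load('scene0')
def px(p,s,o): return (np.array(p,float)+.5)/s-.5+o
ht=px([(119,194),(219,161),(268,318),(168,352)],8,(170,215))
hs=px([(115,230),(219,283),(305,153)],8,(335,235))
P=ray(T,ht,.032);print('holes T',P[:,:2],P.mean(0)); Q=ray(S,hs,.032); print('holes S',Q[:,:2], 'diag centre',(Q[0]+Q[2])/2)
def yaw(a): return np.degrees(np.arctan2(a[1],a[0]))
print('yaw T',yaw(P[0]-P[3]),yaw(P[1]-P[2]),yaw(P[0]-P[1])-90,'lens',[np.linalg.norm(P[i]-P[i-1]) for i in range(4)])
print('yaw S',yaw(Q[1]-Q[2]),yaw(Q[1]-Q[0])-90)
ft=px(np.array([(431,80),(690,26),(767,355),(508,412)])-[400,0],5.7167,(315,180))
fh=px(np.array([(457,94),(676,47),(745,342),(525,390)])-[400,0],5.7167,(315,180))
fs=px(np.array([(618,32),(771,127),(580,290),(427,182)])-[400,0],5,(200,152))
for n,c,u in(('Tc',T,ft),('Th',T,fh),('Sc',S,fs)):
    p=ray(c,u,.008); print(n,p.mean(0),[round(np.linalg.norm(p[i]-p[i-1]),4) for i in range(4)],[round(yaw(p[i]-p[i-1]),1) for i in range(4)]); 
    if n=='Sc': print(p)
# cap mark and centre
for n,c,u in(('T',T,px([(172,262),(137,302),(174,253)],8,(170,215))),('S',S,px([(235,135),(285,135),(222,143)],8,(335,235)))):
    p=ray(c,u,.0615);print(n,p[:,:2],'mark',yaw(p[1]-p[0]))
# check: port tip
print('port T',ray(T,px([(155,90)],8,(170,215)),.022),'bystand',ray(T,[(i*.7-.15,j*.7-.15) for i,j in[(385,335),(155,372)]],.01))
E
```

```text
holes T [[0.49199214 0.22407698]
 [0.5023216  0.19181934]
 [0.45162202 0.17580613]
 [0.44104561 0.20796103]] [0.47174534 0.19991587 0.032     ]
holes S [[0.50522668 0.19115139]
 [0.49412959 0.22301581]
 [0.44193999 0.20758026]] diag centre [0.47358333 0.19936582 0.032     ]
yaw T 17.55376124815337 17.528463792193723 17.75596991814365 lens [np.float64(0.053434758361919896), np.float64(0.03387112641136833), np.float64(0.05316832282174339), np.float64(0.03384964106868716)]
yaw S 16.476065412792828 19.201146690219574
Tc [ 0.54417553 -0.20770325  0.008     ] [np.float64(0.1579), np.float64(0.1238), np.float64(0.1569), np.float64(0.1228)] [np.float64(12.0), np.float64(-78.7), np.float64(-168.4), np.float64(101.8)]
Th [ 0.54408439 -0.2085179   0.008     ] [np.float64(0.1408), np.float64(0.1047), np.float64(0.1406), np.float64(0.1043)] [np.float64(11.8), np.float64(-78.4), np.float64(-168.3), np.float64(101.7)]
Sc [ 0.54823452 -0.20452716  0.008     ] [np.float64(0.1582), np.float64(0.1236), np.float64(0.1577), np.float64(0.1225)] [np.float64(-167.8), np.float64(101.1), np.float64(11.8), np.float64(-78.7)]
[[ 0.48292276 -0.28165496  0.008     ]
 [ 0.45908766 -0.16034583  0.008     ]
 [ 0.61342709 -0.12798786  0.008     ]
 [ 0.63750056 -0.24812001  0.008     ]]
T [[0.4700512  0.20056771]
 [0.45766737 0.21146313]
 [0.47285905 0.19995608]] mark 138.65835714173085
S [[0.47125285 0.2004985 ]
 [0.45991038 0.20959756]
 [0.47616762 0.20007509]] mark 141.2630256187939
port T [[0.52598339 0.21482545 0.022     ]] bystand [[0.50187406 0.0049863  0.01      ]
 [0.43809409 0.42870792 0.01      ]]
```

```bash
cat >> h.py <<'E'
from scipy.spatial.transform import Rotation as Ro
def go(x,y,z,yawy):
    s=bot.read_state();R=s['tcp_rot'];a=np.radians(yawy)
    Y=np.array([np.cos(a),np.sin(a),0]);Z=np.array([0,0,-1.]);G=np.c_[np.cross(Y,Z),Y,Z]
    print('shift',(R.T@(np.array([x,y,z])-s['position'])).round(4),'rot',Ro.from_matrix(R.T@G).as_rotvec(degrees=True).round(2))
def st():
    s=bot.read_state();R=s['tcp_rot']
    print('t',s['time_s'],'p',s['position'].round(4),'yawy',np.degrees(np.arctan2(R[1,1],R[0,1])).round(2),'j6',s['joint_positions'][5].round(1),'F',s['force'].round(2),'M',s['moment'].round(3),'op',s['opening'],s['grasp_force'])
E
python3 -c "
from h import *
go(.4725,.1997,.12,107.6)"
```

```text
shift [-0.3646 -0.2631  0.1207] rot [ -0.1   -0.06 -39.42]
```

Careful with the scale: shifts go in shares of 0.8 m and turns go in shares of pi/2 rad. That gives: -0.3646 m / 0.8 = -0.4558, 0.05 m / 0.8 = 0.0625, -39.42 degrees / 90 = -0.438.

```bash
python3 steer.py '{"offsets": [[-0.1125, -0.0813, 0.025, 0, 0, -0.1111, 1], [-0.225, -0.1625, 0.0625, 0, 0, -0.2222, 1], [-0.3375, -0.25, 0.1125, 0, 0, -0.3333, 1], [-0.4558, -0.3289, 0.1509, -0.0011, -0.0007, -0.438, 1], [-0.4558, -0.3289, 0.1509, -0.0011, -0.0007, -0.438, 1], [-0.4558, -0.3289, 0.1509, -0.0011, -0.0007, -0.438, 1], [-0.4558, -0.3289, 0.1509, -0.0011, -0.0007, -0.438, 1], [-0.4558, -0.3289, 0.1509, -0.0011, -0.0007, -0.438, 1], [-0.4558, -0.3289, 0.1509, -0.0011, -0.0007, -0.438, 1], [-0.4558, -0.3289, 0.1509, -0.0011, -0.0007, -0.438, 1], [-0.4558, -0.3289, 0.1509, -0.0011, -0.0007, -0.438, 1], [-0.4558, -0.3289, 0.1509, -0.0011, -0.0007, -0.438, 1], [-0.4558, -0.3289, 0.1509, -0.0011, -0.0007, -0.438, 1], [-0.4558, -0.3289, 0.1509, -0.0011, -0.0007, -0.438, 1], [-0.4558, -0.3289, 0.1509, -0.0011, -0.0007, -0.438, 1]]}'
python3 -c "
from h import *
st();go(.4725,.1997,.034,107.6)"
```

```text
time_s: 1.6
position: [0.4723, 0.2016, 0.1209]
tcp_rot: [[-0.953, -0.304, 0.001], [-0.304, 0.953, 0.002], [-0.002, 0.001, -1.0]]
force: [-0.5, -0.2, 0.3]
opening: 1.004
grasp_force: 0.0
t 1.6 p [0.4723 0.2016 0.1209] yawy 107.72 j6 -97.2 F [-0.48 -0.23  0.27] M [ 0.025  0.08  -0.001] op 1.0042745587067163 0.0
shift [ 0.0006 -0.0019  0.0869] rot [0.07 0.11 0.12]
```

Scaled: 0.0869 m / 0.8 = 0.1086, 0.045 m / 0.8 = 0.0563, 0.12 degrees / 90 = 0.0013.

```bash
python3 steer.py '{"offsets": [[0.0008, -0.0024, 0.0563, 0.0008, 0.0012, 0.0013, 1], [0.0008, -0.0024, 0.1086, 0.0008, 0.0012, 0.0013, 1], [0.0008, -0.0024, 0.1086, 0.0008, 0.0012, 0.0013, 1], [0.0008, -0.0024, 0.1086, 0.0008, 0.0012, 0.0013, 1]]}'
python3 -c "
from h import *
st();go(.4725,.1997,.034,107.6)"
python3 steer.py '{"offsets": [[0, 0, 0, 0, 0, 0, 0.3], [0, 0, 0, 0, 0, 0, 0.3], [0, 0, 0, 0, 0, 0, 0.3], [0, 0, 0, 0, 0, 0, 0.3], [0, 0, 0, 0, 0, 0, 0.3], [0, 0, 0, 0, 0, 0, 0.3], [0, 0, 0, 0, 0, 0, 0.3], [0, 0, 0, 0, 0, 0, 0.3], [0, 0, 0, 0, 0, 0, 0.3], [0, 0, 0, 0, 0, 0, 0.3]]}'
python3 -c "
from h import *
st()"
```

```text
time_s: 2.0
position: [0.4723, 0.199, 0.0335]
tcp_rot: [[-0.954, -0.301, -0.003], [-0.301, 0.954, -0.0], [0.003, 0.0, -1.0]]
force: [-0.2, 0.1, 0.5]
opening: 1.005
grasp_force: 0.0
t 2.0 p [0.4723 0.199  0.0335] yawy 107.53 j6 -97.2 F [-0.17  0.08  0.49] M [ 0.01   0.021 -0.025] op 1.0048265447141138 0.0
shift [-0.0004  0.0006 -0.0005] rot [ 0.02 -0.14 -0.07]
time_s: 3.0
position: [0.4732, 0.1991, 0.0341]
tcp_rot: [[-0.954, -0.3, 0.0], [-0.3, 0.954, 0.001], [-0.0, 0.001, -1.0]]
force: [-1.8, 2.3, 5.6]
opening: 0.522
grasp_force: 30.0
t 3.0 p [0.4732 0.1991 0.0341] yawy 107.45 j6 -97.2 F [-1.8   2.26  5.6 ] M [ 0.679  0.225 -0.037] op 0.5224092615865815 29.982595145702362
```

Scaled: -0.09 m / 0.8 = -0.1125, -0.06 m / 0.8 = -0.075.

```bash
python3 steer.py '{"offsets": [[0, 0, -0.0125, 0, 0, 0, 0.3], [0, 0, -0.0375, 0, 0, 0, 0.3], [0, 0, -0.075, 0, 0, 0, 0.3], [0, 0, -0.1125, 0, 0, 0, 0.3], [0, 0, -0.1125, 0, 0, 0, 0.3], [0, 0, -0.1125, 0, 0, 0, 0.3]]}'
python3 -c "
from h import *
st();go(.5455,-.207,.124,101.7)"
```

```text
time_s: 3.6
position: [0.4727, 0.1983, 0.1235]
tcp_rot: [[-0.954, -0.3, -0.0], [-0.3, 0.954, -0.0], [0.001, -0.0, -1.0]]
force: [-0.0, 0.6, -4.9]
opening: 0.527
grasp_force: 30.0
t 3.6 p [0.4727 0.1983 0.1235] yawy 107.49 j6 -97.2 F [-0.02  0.55 -4.93] M [ 0.04   0.083 -0.003] op 0.5265981784748527 29.98127907514572
shift [ 5.240e-02 -4.085e-01 -4.000e-04] rot [-0.02 -0.03  5.79]
```

Scaled: -0.4085 m / 0.8 = -0.5106, -0.045 m / 0.8 = -0.0563, 4.5 degrees / 90 = 0.05.

```bash
python3 steer.py '{"offsets": [[0.0075, -0.0563, 0, 0, 0, 0.0056, 0.3], [0.015, -0.1125, 0, 0, 0, 0.0111, 0.3], [0.0225, -0.1688, 0, 0, 0, 0.0222, 0.3], [0.03, -0.225, 0, 0, 0, 0.0278, 0.3], [0.0375, -0.2813, 0, 0, 0, 0.0333, 0.3], [0.0438, -0.3375, 0, 0, 0, 0.0444, 0.3], [0.0513, -0.3938, 0, 0, 0, 0.05, 0.3], [0.0575, -0.45, 0, 0, 0, 0.0556, 0.3], [0.0655, -0.5106, 0, 0, 0, 0.0643, 0.3], [0.0655, -0.5106, 0, 0, 0, 0.0643, 0.3], [0.0655, -0.5106, 0, 0, 0, 0.0643, 0.3], [0.0655, -0.5106, 0, 0, 0, 0.0643, 0.3], [0.0655, -0.5106, 0, 0, 0, 0.0643, 0.3], [0.0655, -0.5106, 0, 0, 0, 0.0643, 0.3]]}'
python3 -c "
from h import *
st();go(.5455,-.207,.08,101.7)"
```

```text
time_s: 5.0
position: [0.5453, -0.2052, 0.1232]
tcp_rot: [[-0.979, -0.204, -0.002], [-0.204, 0.979, 0.001], [0.002, 0.001, -1.0]]
force: [0.1, -0.0, -4.7]
opening: 0.526
grasp_force: 30.0
t 5.0 p [ 0.5453 -0.2052  0.1232] yawy 101.79 j6 -133.4 F [ 0.15 -0.   -4.72] M [ 0.054 -0.025 -0.006] op 0.5255675185632936 29.98128890991211
shift [ 0.0001 -0.0018  0.0432] rot [ 0.06 -0.09  0.09]
```

Lower to 16 mm above the wall tops and check the alignment with the cameras.

Scaled: 0.0432 m / 0.8 = 0.054, 0.02 m / 0.8 = 0.025, -0.09 degrees / 90 = -0.001.

```bash
python3 steer.py '{"offsets": [[0.0001, -0.0023, 0.025, 0.0007, -0.001, 0.001, 0.3], [0.0001, -0.0023, 0.054, 0.0007, -0.001, 0.001, 0.3], [0.0001, -0.0023, 0.054, 0.0007, -0.001, 0.001, 0.3], [0.0001, -0.0023, 0.054, 0.0007, -0.001, 0.001, 0.3], [0.0001, -0.0023, 0.054, 0.0007, -0.001, 0.001, 0.3]]}'
python3 - <<'E'
from h import *
st()
def crop(c,x,y,w,h,s): 
    return cv2.resize(c['color'][y:y+h,x:x+w,::-1],None,fx=s,fy=s,interpolation=cv2.INTER_CUBIC)
S=snap('scene','scene1');T=snap('top','top1')
p=np.zeros((480,800,3),np.uint8);p[:,:400]=crop(S,195,130,80,96,5);p[:375,400:]=crop(T,310,180,80,75,5)
cv2.imwrite('pics/c3.png',p)
E
```

```text
time_s: 5.5
position: [0.5469, -0.2086, 0.0815]
tcp_rot: [[-0.979, -0.202, 0.003], [-0.202, 0.979, -0.002], [-0.003, -0.003, -1.0]]
force: [0.6, -0.2, -4.0]
opening: 0.524
grasp_force: 30.0
t 5.5 p [ 0.5469 -0.2086  0.0815] yawy 101.64 j6 -133.5 F [ 0.61 -0.18 -3.96] M [0.035 0.051 0.015] op 0.5238687178009052 29.9811789393425
```

View pics/c3.png

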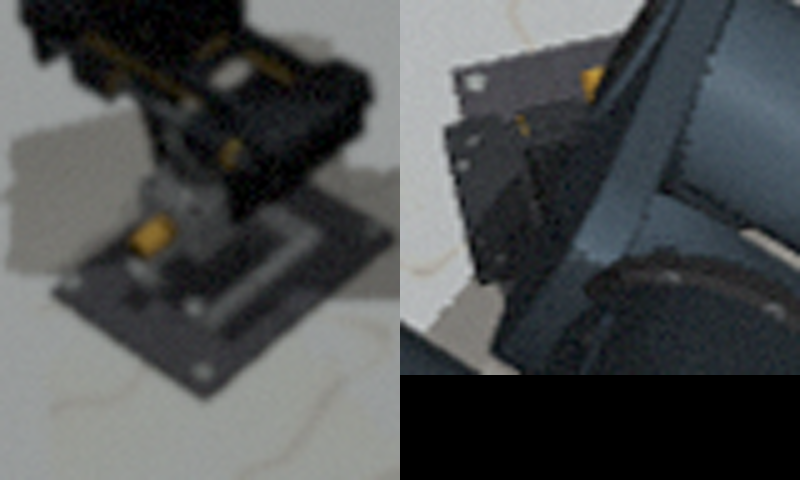

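The scene view shows the port at about (150,238), above the slot side, and the top view is blocked by the arm. I'll overlay predicted wireframes on the scene image.

```bash
cat > ov.py <<'E'
from h import *
import sys
def overlay(c,fx,hs,out,x,y,w,h,s):
    im=cv2.resize(c['color'][y:y+h,x:x+w,::-1],None,fx=s,fy=s,interpolation=cv2.INTER_CUBIC)
    def dr(P,pose,col):
        a=np.radians(pose[3]);R=np.array([[np.cos(a),-np.sin(a),0],[np.sin(a),np.cos(a),0],[0,0,1]])
        q=proj(c,np.array(P)@R.T+pose[:3]); q=((q-[x,y]+.5)*s-.5)
        cv2.polylines(im,[np.round(q*8).astype(int)],False,col,1,cv2.LINE_AA,3)
    r=lambda X,Y,z:[(X,Y,z),(X,-Y,z),(-X,-Y,z),(-X,Y,z),(X,Y,z)]
    dr(r(.08,.062,.008),fx,(0,255,255)); dr(r(.0385,.0285,.020),fx,(0,255,0))
    dr([(.0345,.013,.008),(.0345,-.013,.008),(.0445,-.013,.008),(.0445,.013,.008),(.0345,.013,.008)],fx,(0,255,0))
    dr(r(.033,.023,.032),hs,(255,0,255)); dr(r(.033,.023,0),hs,(255,0,255))
    t=np.linspace(0,2*np.pi,40)
    dr([(.057,.008*np.cos(u),.014+.008*np.sin(u)) for u in t],hs,(255,0,0)); dr([(.033,.008*np.cos(u),.014+.008*np.sin(u)) for u in t],hs,(255,0,0))
    cv2.imwrite(out,im)
E
python3 - <<'E'
from ov import *
st()
s=bot.read_state();p=s['position'].copy();p[2]-=.034
S=load('scene1')
overlay(S,[.5482,-.2045,0,11.7],[*p,11.6],'pics/o1.png',200,140,75,75,8)
E
```

```text
t 5.6 p [ 0.5469 -0.2089  0.0817] yawy 101.62 j6 -133.5 F [ 0.89  1.07 -4.43] M [ 0.074  0.046 -0.002] op 0.5266350678536714 29.981178045272827
```

View pics/o1.png

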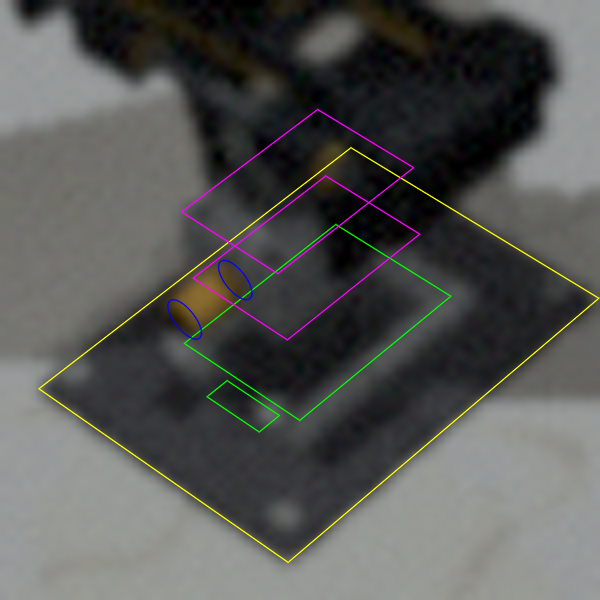

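The overlay agrees well: plate outline on the plate, and the blue port rings around the brass. I'll quantify the remaining offset from the brass silhouette.

```bash
python3 - <<'E'
from h import *
s=bot.read_state();p0=s['position'].copy();p0[2]-=.034
c=load('scene1');im=c['color'][165:190,215:240].astype(float)
sat=np.clip((im[:,:,0]-im[:,:,2])/60,0,1)
sat[(im[:,:,0]-im[:,:,2])<15]=0
ys,xs=np.nonzero(sat);w=sat[ys,xs];print(len(xs),(sat>0.2).astype(int)[::1][:25].tolist() and '')
print('\n'.join(''.join('#' if v>.4 else '+' if v>0 else '.' for v in r) for r in sat))
cen=np.array([np.average(xs,weights=w)+215,np.average(ys,weights=w)+165])
def sil(dx,dy,yaw):
    a=np.radians(yaw);R=np.array([[np.cos(a),-np.sin(a),0],[np.sin(a),np.cos(a),0],[0,0,1]])
    t=np.linspace(0,6.28,60);P=[(x,.008*np.cos(u),.014+.008*np.sin(u)) for x in(.033,.057) for u in t]
    q=proj(c,np.array(P)@R.T+p0+[dx,dy,0])
    m=np.zeros((400,400),np.uint8);h=cv2.convexHull(np.round((q-[215,165]+.5)*16).astype(np.int32));cv2.fillConvexPoly(m,h,1)
    M=cv2.moments(m,True);return np.array([M['m10'],M['m01']])/M['m00']/16-.5+[215,165]
b=sil(0,0,11.6);J=np.c_[sil(.005,0,11.6)-b,sil(0,.005,11.6)-b]/.005
print(cen,b,'offset world m',np.linalg.solve(J,cen-b))
E
```

```text
66 
.........................
.........................
.........................
.........................
.........................
.........................
.........................
............+............
..........+###...........
........+######..........
.......+#######+.........
......+########+.........
......#########..........
.....+########+..........
......#######+...........
.......#####.............
........+#+..............
.........................
.........................
.........................
.........................
.........................
.........................
.........................
.........................
[225.13344316 176.75914333] [225.74734489 176.96055669] offset world m [ 0.00088755 -0.00168365]
```

```bash
python3 - <<'E'
from h import *
T,S=load('top1'),load('scene0')
px=lambda p,s,o:(np.array(p,float)+.5)/s-.5+o
p=ray(S,px(np.array([(619,40),(748,117),(578,262),(449,173)])-[400,0],5,(200,152)),.008);print('S holes',p.mean(0),[np.linalg.norm(p[i]-p[i-1]).round(4) for i in range(4)])
s=bot.read_state();p0=s['position'].copy();p0[2]-=.034
a=np.radians(11.6);R=np.array([[np.cos(a),-np.sin(a),0],[np.sin(a),np.cos(a),0],[0,0,1]])
t=np.linspace(0,6.28,60);P=np.array([(x,.008*np.cos(u),.014+.008*np.sin(u)) for x in(.033,.057) for u in t])
q=proj(T,P@R.T+p0);h=cv2.convexHull(q.astype(np.float32)).reshape(-1,2)
im=T['color'].astype(int);x0,y0=340,188
d=(im[:,:,0]-im[:,:,2])[y0:y0+16,x0:x0+16]
# predicted hull mask
m=np.zeros((16,16),np.uint8);cv2.fillConvexPoly(m,np.round(h-[x0,y0]).astype(np.int32),1)
for r,mm in zip(d,m): print(' '.join('%3d'%v for v in r),'  ',''.join('.#'[k] for k in mm))
print(h[:,0].min(),h[:,1].min())
# fixture left plate corner/ holes in T0 vs same
E
```

```text
S holes [ 0.5445928  -0.21046274  0.008     ] [np.float64(0.1407), np.float64(0.1027), np.float64(0.1419), np.float64(0.1032)]
 -3  -3  -5  -3  -3  -1  -2  -6  -4  -3  -7  -5  -5  -3  -1   0    ................
 -5  -4  -3  -3  -3  -5  -8  -3  -4  -6  -2  -4  -5   2  -2   6    ................
 -5  -7  -5  -6  -4  -7  -5  -3  -4  -3  -7  -4  -5  -6   0   0    ................
 -6  -7  -6  -4  -9  -4  -5  -7  -8  -7  -6  -4  -5  -4  -8   3    ................
 -4 -10  -4  -5  -5  -5  -3  -7  -9  -7  -6  -4  -4  -1  -3 -10    ...........##...
 -8  -8  -7  -5  -3  -5 -13 -12  18  46  34   8  -4   1  -4 -14    ......#######...
 -3  -6  -6  -5  -9  -2  45  92 105 102  68  -2   3   1 -15 -18    .....########...
 -3  -5  -6  -6  -9  -2  61 104 123 105  35   4  -9  -9 -17 -21    .....#########..
 -5  -8  -8  -6  -5  -8  46  96 106  77  -2  -5  -5 -16 -24 -15    .....#########..
 -1  -1  -6  -7  -3 -10  31  93  88  35 -12  -7 -16 -21 -15 -16    ......########..
 -1  -3  -8  -6  -4  -9  11  62  57   1 -15  -8 -15 -15 -10  -6    ......########..
  1  -3  -6  -3  -6  -9   4  45  52  -2  -7 -15 -18 -18  -7 -10    ......########..
 -6  -3  -6  -7  -4  -5  -2  15  26 -10 -14 -19 -11  -8 -11 -13    ......#########.
 -6  -9  -6  -4  -8  -4  -8  -6  -7 -12 -16 -14 -10 -11  -5 -12    .......########.
 -6  -5  -6  -6  -4  -5  -4  -7 -13 -10  -9 -13 -12 -12  -8  -9    .......########.
 -4  -8  -6  -4  -6  -5  -8  -8 -11 -11 -11 -13 -10  -4  -9  -4    .......#####....
345.36963 192.4011
```

The fixture corner readings in the scene image had caught the plate's lower edge. With that corrected, both cameras give a TCP target of about (.5449, −.2066). I'll correct and lower to just above the walls.

```bash
python3 -c "
from h import *
go(.5449,-.2066,.064,101.7)"
```

```text
shift [0.0016 0.0027 0.0177] rot [-0.16  0.18 -0.08]
```

Scaled: 0.0177 m / 0.8 = 0.0221, 0.012 m / 0.8 = 0.015, 0.18 degrees / 90 = 0.002.

```bash
python3 steer.py '{"offsets": [[0.002, 0.0034, 0.0075, -0.0018, 0.002, -0.0009, 0.3], [0.002, 0.0034, 0.015, -0.0018, 0.002, -0.0009, 0.3], [0.002, 0.0034, 0.0221, -0.0018, 0.002, -0.0009, 0.3], [0.002, 0.0034, 0.0221, -0.0018, 0.002, -0.0009, 0.3], [0.002, 0.0034, 0.0221, -0.0018, 0.002, -0.0009, 0.3], [0.002, 0.0034, 0.0221, -0.0018, 0.002, -0.0009, 0.3]]}'
python3 -c "
from h import *
st();go(.5449,-.2066,.047,101.7)"
```

```text
time_s: 6.2
position: [0.5441, -0.2064, 0.0627]
tcp_rot: [[-0.979, -0.202, -0.002], [-0.202, 0.979, 0.001], [0.002, 0.002, -1.0]]
force: [-0.1, -0.4, -3.9]
opening: 0.525
grasp_force: 30.0
t 6.2 p [ 0.5441 -0.2064  0.0627] yawy 101.68 j6 -133.4 F [-0.11 -0.37 -3.91] M [0.065 0.005 0.022] op 0.525047597086858 29.981471300125122
shift [-0.0007 -0.0004  0.0157] rot [ 0.09 -0.1  -0.02]
```

Scaled: 0.014 m / 0.8 = 0.0175, 0.012 m / 0.8 = 0.015, -0.05 degrees / 90 = -0.0006.

```bash
python3 steer.py '{"offsets": [[-0.0005, -0.0003, 0.0038, 0.0006, -0.0006, 0, 0.3], [-0.0005, -0.0003, 0.0075, 0.0006, -0.0006, 0, 0.3], [-0.0005, -0.0003, 0.0113, 0.0006, -0.0006, 0, 0.3], [-0.0005, -0.0003, 0.015, 0.0006, -0.0006, 0, 0.3], [-0.0005, -0.0003, 0.0175, 0.0006, -0.0006, 0, 0.3], [-0.0005, -0.0003, 0.0175, 0.0006, -0.0006, 0, 0.3], [-0.0005, -0.0003, 0.0175, 0.0006, -0.0006, 0, 0.3]]}'
python3 -c "
from h import *
for i in range(3): st()
go(.5449,-.2066,.044,101.7)"
```

```text
time_s: 6.9
position: [0.5444, -0.2063, 0.0487]
tcp_rot: [[-0.979, -0.202, -0.001], [-0.202, 0.979, 0.001], [0.001, 0.001, -1.0]]
force: [-0.7, -0.1, -5.1]
opening: 0.528
grasp_force: 30.0
t 6.9 p [ 0.5444 -0.2063  0.0487] yawy 101.68 j6 -133.4 F [-0.7  -0.07 -5.11] M [ 0.015  0.056 -0.016] op 0.5280142240289453 29.9813711643219
t 6.9 p [ 0.5444 -0.2063  0.0487] yawy 101.68 j6 -133.4 F [-0.7  -0.07 -5.11] M [ 0.015  0.056 -0.016] op 0.5280142240289453 29.9813711643219
t 6.9 p [ 0.5444 -0.2063  0.0487] yawy 101.68 j6 -133.4 F [-0.7  -0.07 -5.11] M [ 0.015  0.056 -0.016] op 0.5280142240289453 29.9813711643219
shift [-0.0005 -0.0004  0.0046] rot [ 0.06 -0.07 -0.02]
```

Scaled: 0.005 m / 0.8 = 0.0063, 0.004 m / 0.8 = 0.005.

```bash
python3 steer.py '{"offsets": [[0, 0, 0.0013, 0, 0, 0, 0.3], [0, 0, 0.0025, 0, 0, 0, 0.3], [0, 0, 0.0038, 0, 0, 0, 0.3], [0, 0, 0.005, 0, 0, 0, 0.3], [0, 0, 0.0063, 0, 0, 0, 0.3], [0, 0, 0.0063, 0, 0, 0, 0.3]]}'
python3 -c "
from h import *
st()"
```

```text
time_s: 7.5
position: [0.5443, -0.2063, 0.0436]
tcp_rot: [[-0.979, -0.202, -0.001], [-0.202, 0.979, 0.001], [0.001, 0.001, -1.0]]
force: [-0.2, -0.5, -5.5]
opening: 0.525
grasp_force: 30.0
t 7.5 p [ 0.5443 -0.2063  0.0436] yawy 101.68 j6 -133.4 F [-0.19 -0.48 -5.54] M [ 0.037  0.043 -0.007] op 0.5252425702372983 29.9813774228096
```

It has entered the straight part of the walls with no contact. I'll continue gently to the floor.

Scaled: 0.0016 m / 0.8 = 0.002, 0.0013 m / 0.8 = 0.0016.

```bash
python3 steer.py '{"offsets": [[0, 0, 0.0006, 0, 0, 0, 0.3], [0, 0, 0.0013, 0, 0, 0, 0.3], [0, 0, 0.0016, 0, 0, 0, 0.3], [0, 0, 0.002, 0, 0, 0, 0.3], [0, 0, 0.002, 0, 0, 0, 0.3]]}'
python3 -c "
from h import *
st()"
```

```text
time_s: 8.0
position: [0.5444, -0.2063, 0.0422]
tcp_rot: [[-0.979, -0.202, -0.001], [-0.202, 0.979, 0.001], [0.001, 0.001, -1.0]]
force: [0.0, 0.0, -4.2]
opening: 0.522
grasp_force: 30.0
t 8.0 p [ 0.5444 -0.2063  0.0422] yawy 101.68 j6 -133.4 F [ 0.02  0.05 -4.22] M [ 0.068  0.054 -0.003] op 0.5222744049405253 29.981549084186554
```

Scaled: 0.0006 m / 0.8 = 0.0008, 0.0003 m / 0.8 = 0.0004.

```bash
python3 steer.py '{"offsets": [[0, 0, 0.0004, 0, 0, 0, 0.3], [0, 0, 0.0008, 0, 0, 0, 0.3], [0, 0, 0.0008, 0, 0, 0, 0.3]]}'
python3 -c "
from h import *
st()"; python3 steer.py '{"offsets": [[0, 0, 0.0004, 0, 0, 0, 0.3], [0, 0, 0.0008, 0, 0, 0, 0.3], [0, 0, 0.0008, 0, 0, 0, 0.3]]}'
python3 -c "
from h import *
st()"
```

```text
time_s: 8.3
position: [0.5443, -0.2063, 0.0421]
tcp_rot: [[-0.979, -0.202, -0.001], [-0.202, 0.979, 0.001], [0.001, 0.001, -1.0]]
force: [-1.4, 0.6, 1.4]
opening: 0.526
grasp_force: 30.0
t 8.3 p [ 0.5443 -0.2063  0.0421] yawy 101.68 j6 -133.4 F [-1.38  0.63  1.44] M [ 0.159  0.28  -0.001] op 0.5258079695467479 29.98412936925888
time_s: 8.6
position: [0.5444, -0.2063, 0.0421]
tcp_rot: [[-0.979, -0.203, -0.001], [-0.203, 0.979, 0.0], [0.001, 0.001, -1.0]]
force: [-2.5, 0.9, 7.1]
opening: 0.526
grasp_force: 30.0
t 8.6 p [ 0.5444 -0.2063  0.0421] yawy 101.68 j6 -133.4 F [-2.51  0.89  7.05] M [ 0.37   0.509 -0.052] op 0.5259779554593976 29.98517632484436
```

Contact came at TCP z = 0.0421, the expected seated height. Release, then rise to cap height.

Scaled: -0.024 m / 0.8 = -0.03, -0.012 m / 0.8 = -0.015.

```bash
python3 steer.py '{"offsets": [[0, 0, 0, 0, 0, 0, 1], [0, 0, 0, 0, 0, 0, 1], [0, 0, 0, 0, 0, 0, 1], [0, 0, 0, 0, 0, 0, 1], [0, 0, 0, 0, 0, 0, 1], [0, 0, 0, 0, 0, 0, 1], [0, 0, 0, 0, 0, 0, 1], [0, 0, 0, 0, 0, 0, 1], [0, 0, -0.015, 0, 0, 0, 1], [0, 0, -0.03, 0, 0, 0, 1], [0, 0, -0.03, 0, 0, 0, 1], [0, 0, -0.03, 0, 0, 0, 1]]}'
python3 - <<'E'
from ov import *
st()
go(.5444,-.2063,.0647,101.7)
S=snap('scene','scene2')
overlay(S,[.546,-.208,0,11.7],[.5453,-.2080,.008,11.7],'pics/o2.png',200,140,75,75,8)
E
```

```text
time_s: 9.8
position: [0.5449, -0.2066, 0.066]
tcp_rot: [[-0.979, -0.202, 0.001], [-0.202, 0.979, -0.0], [-0.0, -0.001, -1.0]]
force: [0.0, 0.5, 0.2]
opening: 0.997
grasp_force: 0.0
t 9.8 p [ 0.5449 -0.2066  0.066 ] yawy 101.68 j6 -133.4 F [0.01 0.47 0.17] M [ 0.08   0.06  -0.003] op 0.9967881707186582 0.0
shift [0.0004 0.0004 0.0013] rot [-0.03  0.02 -0.02]
```

View pics/o2.png

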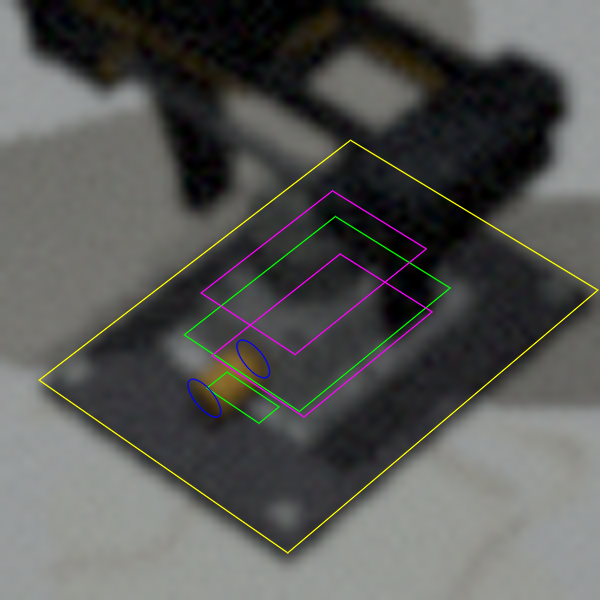

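The housing is seated, with its port in the slot at about (220,385). Now grip the cap, keeping the fingertips above the block.

Scaled: 0.0013 m / 0.8 = 0.0016, 0.0004 m / 0.8 = 0.0005.

```bash
python3 steer.py '{"offsets": [[0.0005, 0.0005, 0.0016, 0, 0, 0, 1], [0.0005, 0.0005, 0.0016, 0, 0, 0, 1], [0.0005, 0.0005, 0.0016, 0, 0, 0, 0.3], [0.0005, 0.0005, 0.0016, 0, 0, 0, 0.3], [0.0005, 0.0005, 0.0016, 0, 0, 0, 0.3], [0.0005, 0.0005, 0.0016, 0, 0, 0, 0.3], [0.0005, 0.0005, 0.0016, 0, 0, 0, 0.3], [0.0005, 0.0005, 0.0016, 0, 0, 0, 0.3], [0.0005, 0.0005, 0.0016, 0, 0, 0, 0.3], [0.0005, 0.0005, 0.0016, 0, 0, 0, 0.3], [0.0005, 0.0005, 0.0016, 0, 0, 0, 0.3], [0.0005, 0.0005, 0.0016, 0, 0, 0, 0.3]]}'
python3 -c "
from h import *
st()"
```

```text
time_s: 11.05
position: [0.544, -0.2062, 0.0637]
tcp_rot: [[-0.979, -0.203, -0.001], [-0.203, 0.979, 0.0], [0.001, 0.0, -1.0]]
force: [0.1, -1.7, 0.3]
opening: 0.472
grasp_force: 30.0
t 11.05 p [ 0.544  -0.2062  0.0637] yawy 101.69 j6 -133.4 F [ 0.09 -1.66  0.32] M [-0.155  0.019  0.017] op 0.47241012794573817 29.998157755471766
```

Scaled: 0.0014 m / 0.8 = 0.0018, 0.0012 m / 0.8 = 0.0015, 64 degrees / 90 = 0.7111.

```bash
python3 steer.py '{"offsets": [[0, 0, 0.0003, 0, 0, 0.0889, 0.3], [0, 0, 0.0005, 0, 0, 0.1778, 0.3], [0, 0, 0.0006, 0, 0, 0.2667, 0.3], [0, 0, 0.0009, 0, 0, 0.3556, 0.3], [0, 0, 0.0011, 0, 0, 0.4444, 0.3], [0, 0, 0.0014, 0, 0, 0.5333, 0.3], [0, 0, 0.0015, 0, 0, 0.6222, 0.3], [0, 0, 0.0018, 0, 0, 0.7111, 0.3], [0, 0, 0.0018, 0, 0, 0.7111, 0.3]]}'
python3 -c "
from h import *
st()"
python3 steer.py '{"offsets": [[0, 0, 0.0003, 0, 0, 0.0889, 0.3], [0, 0, 0.0005, 0, 0, 0.1778, 0.3], [0, 0, 0.0006, 0, 0, 0.2667, 0.3], [0, 0, 0.0009, 0, 0, 0.3556, 0.3], [0, 0, 0.0009, 0, 0, 0.3556, 0.3]]}'
python3 -c "
from h import *
st()"
```

```text
time_s: 11.95
position: [0.5441, -0.2063, 0.0623]
tcp_rot: [[-0.611, 0.791, -0.001], [0.791, 0.611, 0.0], [0.001, -0.0, -1.0]]
force: [0.6, -1.4, 0.3]
opening: 0.472
grasp_force: 30.0
t 11.95 p [ 0.5441 -0.2063  0.0623] yawy 37.68 j6 -69.4 F [ 0.62 -1.42  0.28] M [-0.303 -0.033 -0.044] op 0.47182496958697173 29.99938101042062
time_s: 12.45
position: [0.5442, -0.2063, 0.0616]
tcp_rot: [[-0.102, 0.995, -0.001], [0.995, 0.102, 0.0], [0.0, -0.001, -1.0]]
force: [-0.4, -1.6, -0.6]
opening: 0.471
grasp_force: 30.0
t 12.45 p [ 0.5442 -0.2063  0.0616] yawy 5.84 j6 -37.6 F [-0.36 -1.55 -0.64] M [-0.273 -0.086 -0.038] op 0.4712375171360807 29.999225987121463
```

Scaled: 0.0004 m / 0.8 = 0.0005, 0.0002 m / 0.8 = 0.0003, 18 degrees / 90 = 0.2.

```bash
python3 steer.py '{"offsets": [[0, 0, 0.0003, 0, 0, 0.0889, 0.3], [0, 0, 0.0005, 0, 0, 0.1778, 0.3], [0, 0, 0.0005, 0, 0, 0.2, 0.3], [0, 0, 0.0005, 0, 0, 0.2, 0.3]]}'
python3 -c "
from h import *
st()"
python3 steer.py '{"offsets": [[0, 0, 0, 0, 0, 0.0333, 0.3], [0, 0, 0, 0, 0, 0.0333, 0.3]]}'
python3 -c "
from h import *
st()"
python3 steer.py '{"offsets": [[0, 0, 0, 0, 0, 0.0333, 0.3], [0, 0, 0, 0, 0, 0.0333, 0.3]]}'
python3 -c "
from h import *
st()"
```

```text
time_s: 12.85
position: [0.5441, -0.2062, 0.0612]
tcp_rot: [[0.209, 0.978, -0.001], [0.978, -0.209, 0.0], [0.0, -0.001, -1.0]]
force: [-0.4, -1.2, -0.5]
opening: 0.471
grasp_force: 30.0
t 12.85 p [ 0.5441 -0.2062  0.0612] yawy -12.06 j6 -19.7 F [-0.42 -1.16 -0.55] M [-0.439  0.069 -0.006] op 0.4707060547551088 29.997896868735552
time_s: 13.05
position: [0.5441, -0.2062, 0.0612]
tcp_rot: [[0.261, 0.965, -0.001], [0.965, -0.261, 0.0], [0.0, -0.001, -1.0]]
force: [-0.3, -2.8, -0.3]
opening: 0.474
grasp_force: 30.0
t 13.05 p [ 0.5441 -0.2062  0.0612] yawy -15.12 j6 -16.6 F [-0.27 -2.75 -0.31] M [-0.434  0.011 -0.05 ] op 0.4735249540378436 29.998146509751678
time_s: 13.25
position: [0.5441, -0.2062, 0.0611]
tcp_rot: [[0.311, 0.95, -0.001], [0.95, -0.311, 0.0], [0.0, -0.001, -1.0]]
force: [0.3, -1.3, -1.0]
opening: 0.477
grasp_force: 30.0
t 13.25 p [ 0.5441 -0.2062  0.0611] yawy -18.14 j6 -13.6 F [ 0.32 -1.29 -1.03] M [-0.473 -0.031 -0.042] op 0.4769026449957763 29.99822814948857
```

Scaled: 0.0001 m / 0.8 = 0.0001, 3 degrees / 90 = 0.0333.

```bash
r(){ python3 -c "
from h import *
st()"; }
python3 steer.py '{"offsets": [[0, 0, 0.0001, 0, 0, 0.0333, 0.3], [0, 0, 0.0001, 0, 0, 0.0333, 0.3]]}' >/dev/null; r
python3 steer.py '{"offsets": [[0, 0, 0.0001, 0, 0, 0.0333, 0.3], [0, 0, 0.0001, 0, 0, 0.0333, 0.3]]}' >/dev/null; r
python3 steer.py '{"offsets": [[0, 0, 0, 0, 0, 0.0333, 0.3], [0, 0, 0, 0, 0, 0.0333, 0.3]]}' >/dev/null; r
```

```text
t 13.45 p [ 0.5441 -0.2062  0.061 ] yawy -21.16 j6 -10.6 F [ 0.52 -2.08 -1.38] M [-0.502 -0.097  0.016] op 0.47541025366553596 29.998147878795862
t 13.65 p [ 0.5439 -0.2065  0.061 ] yawy -24.09 j6 -7.6 F [-0.17 -3.34  0.03] M [-0.755  0.134  0.228] op 0.4759238249109863 29.997913842089474
t 13.85 p [ 0.544  -0.2072  0.0611] yawy -27.01 j6 -4.6 F [-2.09 -4.4  -1.15] M [-0.999  0.172  0.471] op 0.4782866452660862 29.997455743141472
```

The moment rises sharply from yaw −21° to 0.47 N m at −27°, so the cap has bottomed, and the turn so far matches the 122° mark estimate. Back off in steps, watching the moment.

Careful with the scale: shifts go in shares of 0.8 m and turns go in shares of pi/2 rad. That gives: -2 degrees / 90 = -0.0222.

```bash
r(){ python3 -c "
from h import *
st()"; }
for i in 1 2 3 4; do python3 steer.py '{"offsets": [[0, 0, 0, 0, 0, -0.0222, 0.3], [0, 0, 0, 0, 0, -0.0222, 0.3]]}' >/dev/null; r; done
```

```text
t 14.05 p [ 0.5443 -0.2069  0.0612] yawy -25.15 j6 -6.6 F [-0.36 -5.35 -0.72] M [-1.039  0.076  0.151] op 0.47069632429913366 29.99663514085114
t 14.25 p [ 0.5445 -0.2063  0.061 ] yawy -23.29 j6 -8.5 F [ 1.63 -2.58 -0.34] M [-0.622 -0.236  0.012] op 0.4741669794722571 29.997085947543383
t 14.45 p [ 0.5444 -0.206   0.061 ] yawy -21.34 j6 -10.4 F [ 1.14 -2.41 -0.34] M [-0.563 -0.197  0.011] op 0.4760894037124438 29.997241934761405
t 14.65 p [ 0.5444 -0.206   0.0611] yawy -19.37 j6 -12.4 F [ 1.9  -2.48 -1.  ] M [-0.489 -0.342  0.048] op 0.47263778885431884 29.997170590795577
```

Scaled: -0.0019 m / 0.8 = -0.0024, -0.0018 m / 0.8 = -0.0023, -87 degrees / 90 = -0.9667.

```bash
python3 steer.py '{"offsets": [[0, 0, -0.0003, 0, 0, -0.0889, 0.3], [0, 0, -0.0004, 0, 0, -0.1778, 0.3], [0, 0, -0.0006, 0, 0, -0.2667, 0.3], [0, 0, -0.0009, 0, 0, -0.3556, 0.3], [0, 0, -0.0011, 0, 0, -0.4444, 0.3], [0, 0, -0.0013, 0, 0, -0.5333, 0.3], [0, 0, -0.0015, 0, 0, -0.6222, 0.3], [0, 0, -0.0018, 0, 0, -0.7111, 0.3], [0, 0, -0.002, 0, 0, -0.8, 0.3], [0, 0, -0.0023, 0, 0, -0.8889, 0.3], [0, 0, -0.0024, 0, 0, -0.9667, 0.3], [0, 0, -0.0024, 0, 0, -0.9667, 0.3], [0, 0, -0.0024, 0, 0, -0.9667, 0.3]]}'
python3 - <<'E'
from ov import *
st()
S=snap('scene','scene3');T=snap('top','top3')
A=cv2.resize(S['color'][155:205,205:255,::-1],(400,400),interpolation=2)
B=cv2.resize(T['color'][195:245,325:375,::-1],(400,400),interpolation=2)
cv2.imwrite('pics/f.png',cv2.convertScaleAbs(np.hstack([A,B]),alpha=1.6))
E
```

```text
time_s: 15.95
position: [0.5444, -0.206, 0.063]
tcp_rot: [[-0.924, 0.383, -0.0], [0.383, 0.924, 0.0], [0.0, 0.0, -1.0]]
force: [2.8, -1.4, -0.1]
opening: 0.476
grasp_force: 30.0
t 15.95 p [ 0.5444 -0.206   0.063 ] yawy 67.5 j6 -99.2 F [ 2.82 -1.43 -0.09] M [-0.169 -0.515  0.051] op 0.47590299906924743 29.99897299334407
```

View pics/f.png

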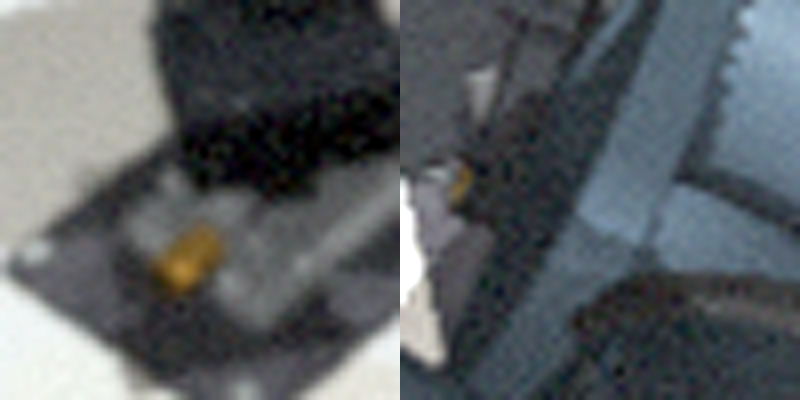

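The port at about (190,260) is still in the slot and looks square to the walls. The cap is held a quarter turn back from the stop, so I'm handing in.

```bash
python3 -c "
from rig import bot
print(bot.hand_in())"
```

```text
the job is handed in; nothing more can be done
None
```

I lowered the housing into the pocket with its port stub in the slot, screwed the cap down to its stop, backed it off about 90° and handed in at about 16 s with the fingers still holding it; the quarter turn is good to a few degrees, because the gripper hid the cap's mark at the end.

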